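# Feel the locking pin into a hidden drawplate

## Task

Pin the drawplate in its holder: take the locking pin out of its wooden cradle, put its tip through the slot in the holder's upright front cover and slide the tip gently along the plate hidden behind it until you feel it drop into the plate's one hole. Then push the pin fully home, collar against the cover, and let go of it. Never press the pin hard against the holder or the plate, and leave the two jars and the wax block where they stand.

Things in the scene. Friction and masses are not known exactly. Their poses are not given: they have to be found in the camera images.
- pin: Locking pin, about 0.1 kg, lying level in the cradle. x: along its axis to the tip; z up. Origin on the axis at the collar's front face. Ahead of it a round shank of 10 mm diameter, 40 mm long; behind it a collar (22 mm diameter, 4 mm thick), then a flat brass grip tab, 40 mm long (x -44 to -4), 12 mm wide (y), 24 mm high (z, -12 to 12). Grip the tab from above across its 12 mm.
- pin_tip (a point): Centre of the pin's flat tip, on its axis 40 mm ahead of the pin's origin. The last 3 mm of the shank taper from 10 to 7 mm diameter.
- cradle: Fixed wooden cradle of the pin, base 116 x 44 x 8 mm, origin under the middle of its far short edge, base along -x. The pin lies along its x axis, 40 mm above the bench, collar's front face at x = -56: shank in a notched rest (26 mm wide, 9 long, at x = -32, prongs 44 high), tab on a post 8 mm wide, 26 long, 28 high at x = -80. Lift the pin straight up.
- holder: Fixed, rigid steel drawplate holder, a closed box 66 mm deep, 124 wide, 72 high. Origin on the bench at the middle of its front cover's lower edge; x points into the holder square to the cover, z up. The cover is 10 mm thick. With the pin home its collar touches the cover and its tip is at x = 40 mm. Over 30 N of the pin on holder or plate is too hard; 3 to 6 N are enough to feel.
- slot (a point): Centre of the cover's level slot at its front face, 45 mm above the bench; axes as the holder's. The slot is 50 mm wide (y -25 to 25) and 13 mm high and goes right through the cover.
- plate_face (a point): Point on the flat face of the hidden drawplate, 16 mm straight behind the slot's centre; NOT the hole. The plate is clamped, rigid, 20 mm thick and covers the whole slot. Its one hole goes right through, 11.5 mm diameter with a 1 mm chamfered mouth, at this height; its centre lies anywhere from 15 mm left to 15 mm right of this point (y), new every time, and no reading gives it.
- jar_borax: Small jar with a black lid, 44 mm diameter, 64 mm high, origin under its centre. Leave it alone.
- jar_beads: Small jar with a pale lid, 38 mm diameter, 47 mm high, origin under its centre. Leave it alone.
- wax_block: Block of carving wax, 30 x 62 x 18 mm, origin under its centre. Leave it alone.
There are look-alikes about, which are no part of the job. Leave any green look-alike of the pin alone. Of the things that look like the cradle, the larger one is meant.

How it is judged:
On the way, in this order (a step that is already met when the one before it is completed fails the run):
1. the pin is lifted out of its cradle (height (world z) of pin above 0.055 m and contact force between pin and cradle below 0.05 N), for 0.2 s.
2. the pin's tip is inside the cover's slot (x of pin_tip in the frame of holder above 0.006 m and y of pin_tip in the frame of holder between -0.026 and 0.026 m and z of pin_tip in the frame of holder between 0.036 and 0.054 m), for 0.1 s.
At the end, for the whole second after the job is handed in: The pin sits in the drawplate's hole through the slot, tip at most 3 mm short of fully home (37 mm or more behind the cover's front face), within about 8 degrees of square to the cover, at rest and released (x of pin_tip in the frame of holder between 0.037 and 0.043 m and y of pin_tip in the frame of holder between -0.026 and 0.026 m and z of pin_tip in the frame of holder between 0.036 and 0.054 m and angle between the x axis of pin and the x axis of holder, either way round below 0.15 rad and linear speed of pin below 0.02 m/s and contact force between pin and the fingers below 0.05 N); the robot touches nothing.
It fails at once if the pin is pressed on the holder or drawplate with more than 30 N (contact force between pin and holder above 30 N).
It fails at once if the jar borax is moved by more than 15 mm (distance of jar_borax from where it was at the start of the episode above 0.015 m).
It fails at once if the jar beads is moved by more than 15 mm (distance of jar_beads from where it was at the start of the episode above 0.015 m).
It fails at once if the wax block is moved by more than 15 mm (distance of wax_block from where it was at the start of the episode above 0.015 m).
It also fails if it takes over 72 s, if anything falls off the work surface, if the arm or the gripper's body presses on something with over 40 N, if the wrist force passes 120 N, or if a joint passes its speed limit or range.

## Robot

A 6-joint arm with a two-finger parallel gripper is mounted at the origin on a cart in front of the work surface, level with it; the furniture and walls round the work are solid. World frame = base frame: x ahead of the robot, y to its left, z up, the work surface at z = 0. Lengths are in m, angles in rad, forces in N, time in s.
With the tool pointing down it reaches from about 0.325 to 0.925 m from the base axis. Payload 3.1 kg.
Tool frame: the origin (TCP) lies at the very end of the fingers, on their centre line; the grasp point (between the pads) lies 19 mm behind it; x points along the fingers, y is the direction in which the jaws open and shut, and the axes are right-handed (so a half turn about x gives the same grasp; the last joint's range is limited). The gripper opens to 85 mm and grips with 20 to 120 N. Pads are 22 mm wide; open, the fingers measure 114 mm over their backs; the gripper's body (76 mm by 85 mm) begins 54 mm behind the grasp point. The pads swing forward as they close: fully open they stand 13 mm farther back than shut.
Start: joints at [-1.217, 0.217, 1.613, -0, 1.311, -0.112], TCP at [0.281, -0.558, 0.231] pointing down, gripper open.
Joint ranges: [-2.75, 2.75], [-0.78, 2.1], [0.31, 2.55], [-1.13, 4.27], [0.13, 2.63], [-2.58, 2.58]. Speed limits (rad/s): [2.79, 2.79, 3.14, 3.14, 3.14, 3.14].

## Interface

Orientations are given as a unit quaternion [w, x, y, z].
In Python, from workcell import * gives the robot as it stands.
- The arm moves only by the tool drive_tool, never from a script. Its argument "deltas" is a list of rows, each an object with "angular": the turn, a rotation vector about the tool's x, y, z in rad, a list of three; "slide": the shift along the tool's x, y, z in mm, a list of three; "gripper": the opening, from -1 (shut) to 1 (fully open). A call has 1 to 12 rows; each row is the pose to reach, as a shift and turn from the pose commanded when the call began, along the tool's axes at that moment; what a row does not reach only later rows make up. A row lasts 1/10 s, in which the tool goes at most 50 mm and 8.59 degrees, less where a joint would pass 70% of its speed; a pose out of reach is approached as far as the arm can. A call with a gripper value outside its range is refused whole. The fingers move at their own pace and stop on an object; "newtons" is the grip in N (left out, the last holds). Time passes only in rows, so rows that repeat a pose let the fingers close. It gives the time, the measured TCP pose, the force and the opening at its end, in the units of the state.
- get_state(): the state, without advancing time (a new reading comes with each control period).
- snapshot(name): name is "side" or "top" or "wrist"; returns the picture (480x640x3 uint8, red, green, blue); there is no depth.
- get_calibration(name): a dict with "camera_matrix" (3x3 intrinsics, pixels), "rvec" (rotation vector, rad) and "tvec" (3), from world to camera coordinates, as OpenCV has them; the wrist camera has in their place "T_tool_cam" (4x4, takes a point from camera to tool coordinates, whose origin is the TCP and whose axes are the tool frame's). Camera axes: x right, y down, z forward; pixel columns grow to the right and rows downward; lengths in m; the calibration is good to about 2 mm. A picture is of the moment at which its call begins: read the wrist's pose just before it. get_calibration takes no time and is no camera call.
- sign_off(): hands the job in, once; it reports no verdict.
The state is a dict: "time_s": time; "q": joint angles; "joint_velocities": joint speeds; "effort": joint torques, N m; "ee_pos": TCP position; "orientation": TCP orientation; "contact_force": force on the tool from outside, world axes, zero at the start; "ft_torque": the same for the moment, N m; "width": finger opening in m.
Only numpy, scipy, OpenCV 4.12 (cv2) and the standard library are available. Lean on these libraries where they do the work, as an engineer would, in place of code of your own. Each camera call takes 0.05 s, during which the arm holds its last target. There are 200 camera calls.

## Working session

There is one attempt and no reset: what is moved stays moved. The work goes in short steps, Python scripts to look and compute and a tool call to move; the robot and the scene stay as the last step left them, time stands still between calls to the robot, and variables do not carry over. Pictures are saved under pics/ and viewed, on a budget of 10 in all, crops included, one or two more only if the job needs it, and the job is handed in when it is done.

Besides the shell and the picture viewer there is one more tool, called after "Call:" as name([rows], argument=value, ...), one row to a line, values as JSON. drive_tool: Moves the arm, as the interface text tells. Its arguments: {"type":"object","properties":{"deltas":{"type":"array"},"newtons":{"type":"number"}},"required":["deltas"]}

```bash
mkdir -p pics
cat > h.py <<'E'
from workcell import *
import numpy as np, cv2
from scipy.spatial.transform import Rotation as R
def Tw():
    s=get_state(); w,x,y,z=s["orientation"]; T=np.eye(4); T[:3,:3]=R.from_quat([x,y,z,w]).as_matrix(); T[:3,3]=s["ee_pos"]; return T
def cam(name,T=None):
    c=get_calibration(name); K=np.array(c["camera_matrix"])
    if name=="wrist": M=T@np.array(c["T_tool_cam"]); return K,M[:3,:3],M[:3,3]
    Rm=cv2.Rodrigues(np.array(c["rvec"],float))[0]; return K,Rm.T,-Rm.T@np.array(c["tvec"],float).ravel()
def ray(C,u,v):
    K,Rm,o=C; d=Rm@np.linalg.solve(K,[u,v,1.]); return o,d/np.linalg.norm(d)
def onz(C,u,v,z):
    o,d=ray(C,u,v); return o+d*(z-o[2])/d[2]
def proj(C,p):
    K,Rm,o=C; q=K@(Rm.T@(np.array(p,float)-o)); return q[:2]/q[2]
def tri(r1,r2):
    (a,d),(b,e)=r1,r2; A=np.stack([d,-e],1); t=np.linalg.lstsq(A,b-a,rcond=None)[0]
    p,q=a+d*t[0],b+e*t[1]; return (p+q)/2,np.linalg.norm(p-q)
def save(n,im): cv2.imwrite("pics/"+n,im[:,:,::-1])
E
python3 - <<'E'
from h import *
for n in("top","side"):
    im=snapshot(n); np.save(n+".npy",im); save(n+".png",im)
    C=cam(n); print(n,C[2],C[1][:,2],C[0][0,0])
T=Tw(); im=snapshot("wrist"); np.save("w0.npy",im); np.save("w0T.npy",T); print(T.round(3)); print(get_state())
E
```

```text
top [ 0.39280148 -0.24981675  0.94593671] [ 0.19104022  0.01955455 -0.98138741] 488.8854835893237
side [0.3109945  0.38725657 0.70964656] [ 0.25852296 -0.6956013  -0.67030196] 480.1902919189051
[[-0.001  0.449 -0.893  0.28 ]
 [ 0.002 -0.893 -0.449 -0.558]
 [-1.    -0.002 -0.     0.23 ]
 [ 0.     0.     0.     1.   ]]
{'time_s': 0.15, 'q': array([-1.21720962e+00,  2.17593963e-01,  1.61463806e+00, -2.27194449e-05,
        1.31129259e+00, -1.12224077e-01]), 'joint_velocities': array([ 0.00183515, -0.00142796, -0.00369747, -0.00012023,  0.001117  ,
        0.00040395]), 'effort': array([-2.73663818e-04, -3.97444868e+01, -3.04416490e+01, -1.94938143e-04,
        5.80386855e-03,  2.26372990e-06]), 'ee_pos': array([ 0.28048913, -0.55779228,  0.23022225]), 'orientation': array([-0.16252888, -0.68792411, -0.16388318,  0.68810398]), 'contact_force': array([ 0.39480985, -0.42982284,  0.16754504]), 'ft_torque': array([0.00465988, 0.0036633 , 0.03625841]), 'width': 0.08537528664908542}
```

View pics/top.png

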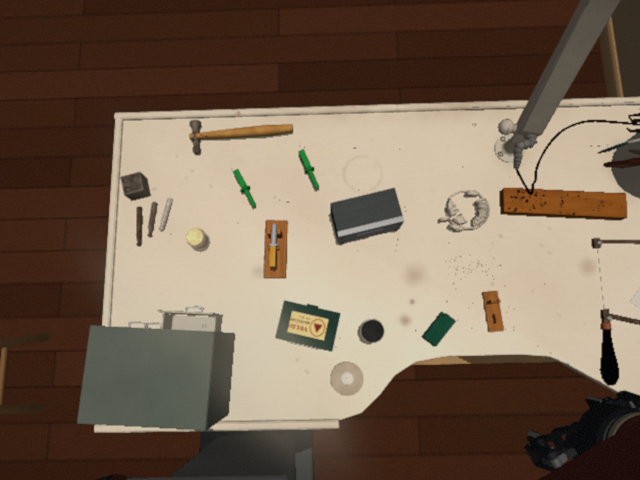

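View pics/side.png

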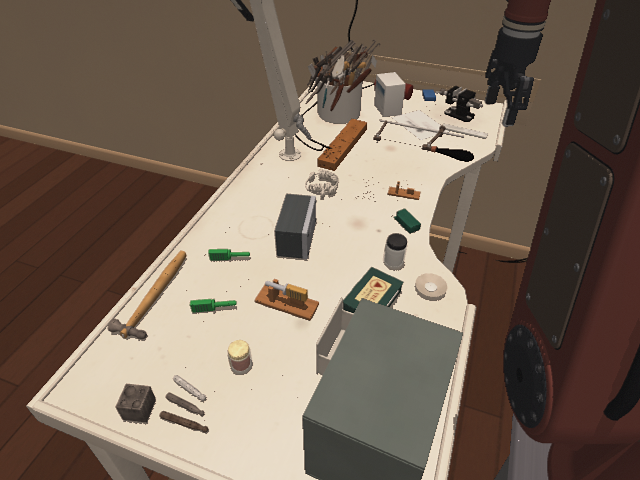

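The top view shows the loaded cradle at (275,250), and a smaller empty look-alike at (493,311). The green pin look-alikes are at (245,188) and (309,170), the holder at (367,215), the borax jar at (372,331), the beads jar at (197,238) and the wax at (438,329). The side view shows the cradle at (287,300) and the holder at (296,226). The larger cradle carrying the brass and steel pin fits the description. I'll confirm it in one enlarged crop.

Run:
```python
from h import *
t=np.load("top.npy"); s=np.load("side.npy")
def cr(im,u,v,w=100,h=75): return cv2.resize(im[v:v+h,u:u+w],(400,300),interpolation=cv2.INTER_CUBIC)
save("c1.png",np.vstack([np.hstack([cr(t,225,212),cr(t,317,175)]),np.hstack([cr(s,240,255),cr(s,250,185)])]))
C=cam("top"); 
for n,p in dict(cr0=(276,221),cr1=(276,277)).items(): print(n,onz(C,*p,.008))
```

```text
cr0 [ 0.62818893 -0.14543891  0.008     ]
cr1 [ 0.51664478 -0.1450032   0.008     ]
```

View pics/c1.png

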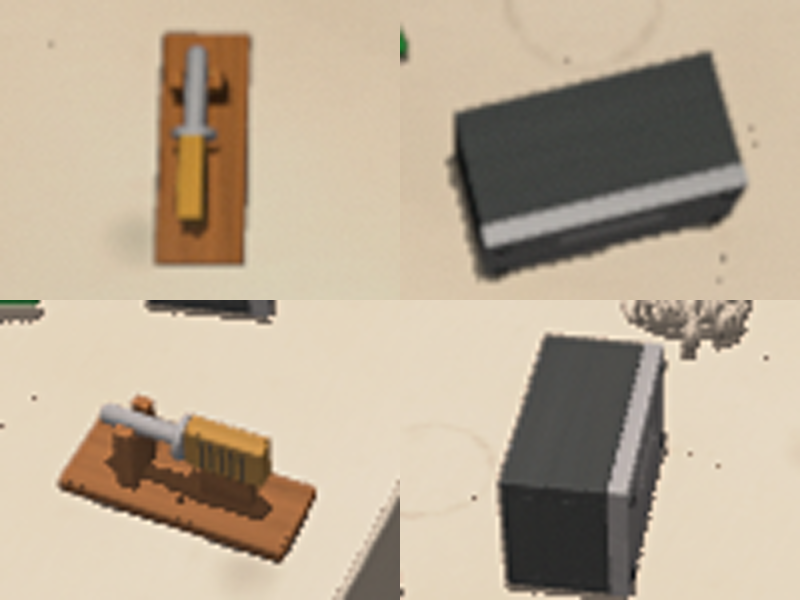

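The crop confirms it: the large cradle holds the brass-tab pin with its tip away from the robot, and the holder's light cover strip and slotted face are towards the robot. Next I'll measure both from two views.

Run:
```python
from h import *
C=cam("top");S=cam("side")
f=lambda X,Y:(X/4+225,Y/4+212); g=lambda X,Y:((X-400)/4+317,Y/4+175)
fs=lambda X,Y:(X/4+240,(Y-300)/4+255); gs=lambda X,Y:((X-400)/4+250,(Y-300)/4+185)
print("tip",tri(ray(C,*f(197,47)),ray(S,*fs(106,411))))
print("tabend top centre",tri(ray(C,*f(190,218)),ray(S,*fs(267,443))))
print("tab front top",tri(ray(C,*f(192,138)),ray(S,*fs(191,422))))
for n,a,b in (("frontL",(487,248),(610,492)),("frontR",(745,185),(662,347)),("backL",(457,112),(500,485)),("backR",(710,52),(546,337))):
    print(n,onz(C,*g(*a),.072),onz(S,*gs(*b),.072),tri(ray(C,*g(*a)),ray(S,*gs(*b))))
for n,a in (("A",(165,35)),("B",(250,35)),("C",(243,263)),("D",(155,263))): print(n,onz(C,*f(*a),.008))
T=np.load("w0T.npy");print(cam("wrist",T)[2]-T[:3,3],cam("wrist",T)[1][:,2])
```

```text
tip (array([ 0.61506255, -0.14550072,  0.03862323]), np.float64(0.00023693574558278878))
tabend top centre (array([ 0.53167144, -0.14323124,  0.05161845]), np.float64(0.002098654572500789))
tab front top (array([ 0.56959036, -0.14408429,  0.04996404]), np.float64(0.0017990626576554615))
frontL [ 0.57895224 -0.26729684  0.072     ] [ 0.58946281 -0.26417649  0.072     ] (array([ 0.58471854, -0.26621234,  0.07005894]), np.float64(0.010718270993083864))
frontR [ 0.60534941 -0.38617781  0.072     ] [ 0.60708672 -0.38282527  0.072     ] (array([ 0.60726933, -0.38645389,  0.06895471]), np.float64(0.0023409069520018855))
backL [ 0.64367023 -0.25524783  0.072     ] [ 0.64266333 -0.2497187   0.072     ] (array([ 0.6454009 , -0.25525244,  0.06645396]), np.float64(0.00027323402974776607))
backR [ 0.66925591 -0.37338832  0.072     ] [ 0.66936275 -0.36885104  0.072     ] (array([ 0.67117872, -0.37389503,  0.06770248]), np.float64(0.001101938037891793))
A [ 0.62922072 -0.12609274  0.008     ]
B [ 0.62808248 -0.16823725  0.008     ]
C [ 0.51472864 -0.16389394  0.008     ]
D [ 0.5157572  -0.12122992  0.008     ]
[0.06326726 0.03138344 0.14205636] [-0.25201857 -0.12477625 -0.95964448]
```

Call:
drive_tool([
  {"slide":[-20,-73,-384],"angular":[0.5,0,0],"gripper":1},
  {"slide":[-20,-73,-384],"angular":[0.5,0,0],"gripper":1},
  {"slide":[-20,-73,-384],"angular":[0.5,0,0],"gripper":1},
  {"slide":[-20,-73,-384],"angular":[0.5,0,0],"gripper":1},
  {"slide":[-20,-73,-384],"angular":[0.5,0,0],"gripper":1},
  {"slide":[-20,-73,-384],"angular":[0.5,0,0],"gripper":1},
  {"slide":[-20,-73,-384],"angular":[0.5,0,0],"gripper":1},
  {"slide":[-20,-73,-384],"angular":[0.5,0,0],"gripper":1},
  {"slide":[-20,-73,-384],"angular":[0.5,0,0],"gripper":1},
  {"slide":[-20,-73,-384],"angular":[0.5,0,0],"gripper":1},
  {"slide":[-20,-73,-384],"angular":[0.5,0,0],"gripper":1},
  {"slide":[-20,-73,-384],"angular":[0.5,0,0],"gripper":1},
])

```text
time_s: 1.35
ee_pos: [0.5897, -0.3219, 0.2509]
orientation: [0.013, -0.707, 0.013, 0.707]
contact_force: [0.9, 0.1, 1.3]
width: 0.0856
```

Run:
```python
from h import *
T=Tw(); im=snapshot("wrist"); np.save("w1.npy",im); np.save("w1T.npy",T); save("w1.png",im); print(T.round(4)); s=get_state(); print(s["time_s"],s["contact_force"],s["q"])
```

```text
[[-9.000e-04 -3.630e-02 -9.993e-01  5.897e-01]
 [ 2.000e-04 -9.993e-01  3.630e-02 -3.219e-01]
 [-1.000e+00 -2.000e-04  9.000e-04  2.509e-01]
 [ 0.000e+00  0.000e+00  0.000e+00  1.000e+00]]
1.4 [-0.54264861 -0.08797926 -0.60808688] [-6.03909843e-01  3.00905624e-01  1.47348411e+00 -2.56687982e-04
  1.36778875e+00  1.00336077e+00]
```

View pics/w1.png

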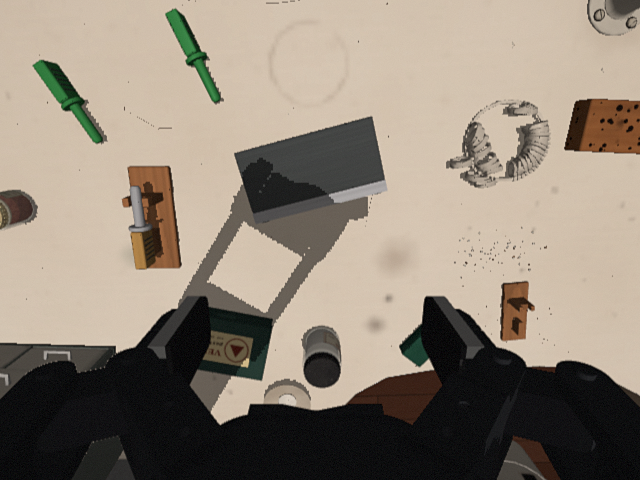

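The wrist view shows the holder's top at about (235,155), (371,118), (387,191), (257,222), and the pin at about (138,187) to (141,268). I'll refine the holder corners with a colour mask in both views.

Run:
```python
from h import *
im=np.load("w1.npy").astype(int); T=np.load("w1T.npy"); W=cam("wrist",T)
m=((im[:,:,2]>=im[:,:,0]-4)).astype(np.uint8)*255
m[:105]=0;m[235:]=0;m[:,:225]=0;m[:,400:]=0
m=cv2.morphologyEx(m,cv2.MORPH_OPEN,np.ones((3,3)))
m=cv2.morphologyEx(m,cv2.MORPH_CLOSE,np.ones((9,9)))
c=max(cv2.findContours(m,0,2)[0],key=cv2.contourArea)
q=cv2.approxPolyDP(cv2.convexHull(c),4,True).reshape(-1,2);print("wrist quad",q.tolist())
C=cam("top")
for p in q:
    print(p,onz(W,*p,.072).round(4))
# light strip in wrist
m2=((im.min(2)>105)&(im[:,:,2]>=im[:,:,0]-4)).astype(np.uint8)
m2[:105]=0;m2[235:]=0;m2[:,:225]=0;m2[:,400:]=0
ys,xs=np.nonzero(m2);print(len(xs), xs.min() if len(xs) else 0, xs.max() if len(xs) else 0)
o=cv2.resize(np.load("w1.npy")[100:250,100:300],(800,600),interpolation=cv2.INTER_CUBIC)
# top-view pin/tab for tri
H=cv2.cvtColor(np.load("w1.npy"),cv2.COLOR_RGB2HSV)
g=cv2.inRange(H,(15,120,90),(30,255,255)); g[:160]=0;g[280:]=0;g[:,:110]=0;g[:,200:]=0
ys,xs=np.nonzero(g);print("tab",len(xs),xs.min(),xs.max(),ys.min(),ys.max())
# tip, triangulated with top view
f=lambda X,Y:(X/4+225,Y/4+212)
print("tip",tri(ray(W,137,187),ray(C,*f(197,47))), onz(W,137,187,.04))
save("c2.png",np.hstack([cv2.resize(np.load("w1.npy")[155:280,105:190],(408,600),interpolation=cv2.INTER_CUBIC),cv2.resize(np.load("w1.npy")[170:235,365:397],(295,600),interpolation=cv2.INTER_CUBIC)]))
```

```text
wrist quad [[371, 117], [385, 189], [255, 221], [236, 153]]
[371 117] [ 0.6698 -0.3725  0.072 ]
[385 189] [ 0.608  -0.3855  0.072 ]
[255 221] [ 0.5828 -0.2666  0.072 ]
[236 153] [ 0.6442 -0.2552  0.072 ]
299 329 386
tab 412 131 146 232 268
tip (array([ 0.61422066, -0.14631562,  0.03910582]), np.float64(0.002235536476140895)) [ 0.61360177 -0.1476605   0.04      ]
```

View pics/c2.png

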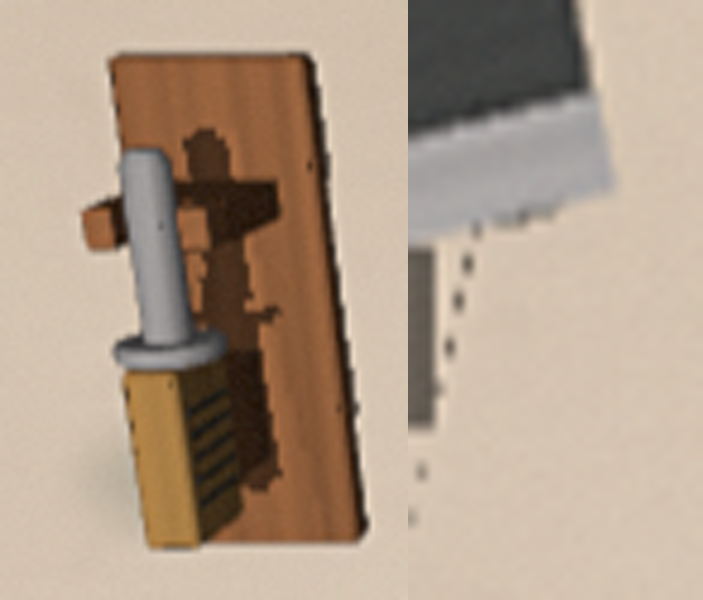

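Call:
drive_tool([
  {"slide":[130,-176,47],"angular":[0,0,0],"gripper":1},
  {"slide":[130,-176,47],"angular":[0,0,0],"gripper":1},
  {"slide":[130,-176,47],"angular":[0,0,0],"gripper":1},
  {"slide":[130,-176,47],"angular":[0,0,0],"gripper":1},
  {"slide":[130,-176,47],"angular":[0,0,0],"gripper":1},
  {"slide":[130,-176,47],"angular":[0,0,0],"gripper":1},
  {"slide":[130,-176,47],"angular":[0,0,0],"gripper":1},
])

```text
time_s: 2.1
ee_pos: [0.5501, -0.1442, 0.1217]
orientation: [-0.012, 0.707, -0.013, -0.707]
contact_force: [-0.4, 0.2, -0.0]
width: 0.0852
```

Run:
```python
from h import *
T=Tw(); im=snapshot("wrist"); np.save("w2.npy",im); np.save("w2T.npy",T); save("w2.png",im); print(T.round(4)); s=get_state(); print(s["time_s"],s["contact_force"],s["q"])
W=cam("wrist",T)
for p in [(.6145,-.146,.04),(.5325,-.1435,.052)]: print(proj(W,p))
```

```text
[[ 7.000e-04 -3.460e-02 -9.994e-01  5.501e-01]
 [-9.000e-04 -9.994e-01  3.460e-02 -1.442e-01]
 [-1.000e+00  9.000e-04 -7.000e-04  1.217e-01]
 [ 0.000e+00  0.000e+00  0.000e+00  1.000e+00]]
2.15 [0.04855804 0.14365483 0.11350289] [-3.80090841e-01  2.16686813e-01  1.83220343e+00 -6.24445477e-04
  1.08968301e+00  1.22637629e+00]
[313.75214209 141.8721453 ]
[314.42229365 276.03304771]
```

View pics/w2.png

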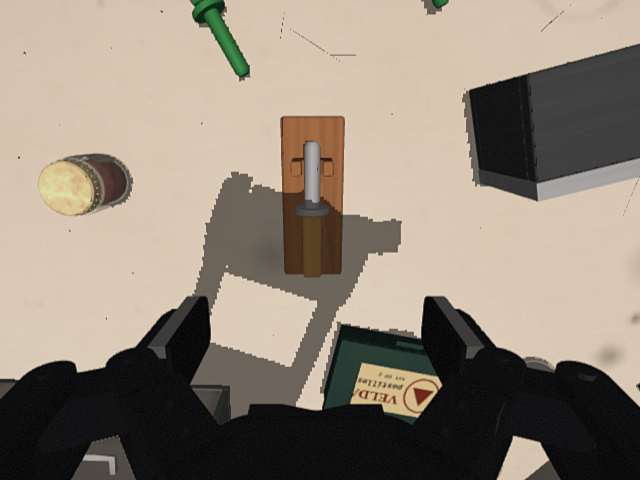

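The close view shows the pin tip at (312,142) and the tab's rear end at about (312,276), within 1 mm of my estimate. The fingers are centred on it, so I'll descend and grip.

Call:
drive_tool([
  {"slide":[40,0,0],"angular":[0,0,0],"gripper":1},
  {"slide":[75,0,0],"angular":[0,0,0],"gripper":1},
  {"slide":[100,0,0],"angular":[0,0,0],"gripper":1},
  {"slide":[100,0,0],"angular":[0,0,0],"gripper":1},
  {"slide":[100,0,0],"angular":[0,0,0],"gripper":-1},
  {"slide":[100,0,0],"angular":[0,0,0],"gripper":-1},
  {"slide":[100,0,0],"angular":[0,0,0],"gripper":-1},
  {"slide":[100,0,0],"angular":[0,0,0],"gripper":-1},
  {"slide":[100,0,0],"angular":[0,0,0],"gripper":-1},
  {"slide":[100,0,0],"angular":[0,0,0],"gripper":-1},
  {"slide":[100,0,0],"angular":[0,0,0],"gripper":-1},
  {"slide":[100,0,0],"angular":[0,0,0],"gripper":-1},
], newtons=60)

```text
time_s: 3.35
ee_pos: [0.5509, -0.1434, 0.0225]
orientation: [-0.012, 0.708, -0.012, -0.706]
contact_force: [-0.3, 0.2, 6.4]
width: 0.011
```

Call:
drive_tool([
  {"slide":[0,0,0],"angular":[0,0,0],"gripper":-1},
  {"slide":[-10,0,0],"angular":[0,0,0],"gripper":-1},
  {"slide":[-30,0,0],"angular":[0,0,0],"gripper":-1},
  {"slide":[-60,0,0],"angular":[0,0,0],"gripper":-1},
  {"slide":[-90,0,0],"angular":[0,0,0],"gripper":-1},
  {"slide":[-90,0,0],"angular":[0,0,0],"gripper":-1},
  {"slide":[-90,0,0],"angular":[0,0,0],"gripper":-1},
  {"slide":[-90,0,0],"angular":[0,0,0],"gripper":-1},
])

```text
time_s: 4.15
ee_pos: [0.5485, -0.1426, 0.1095]
orientation: [0.013, -0.706, 0.012, 0.708]
contact_force: [0.4, 0.2, -1.6]
width: 0.0111
```

Run:
```python
from h import *
T=Tw(); im=snapshot("wrist"); np.save("w3.npy",im); np.save("w3T.npy",T)
sd=snapshot("side"); np.save("s3.npy",sd)
tp=snapshot("top"); np.save("t3.npy",tp)
r=lambda a:cv2.resize(a,(400,300),interpolation=cv2.INTER_CUBIC)
S=cam("side");C=cam("top");p=T[:3,3];a=proj(S,p).astype(int);b=proj(C,p).astype(int);print(a,b)
save("c3.png",np.vstack([np.hstack([r(im[80:320,160:480]),r(im)]),np.hstack([r(sd[a[1]-50:a[1]+40,a[0]-60:a[0]+60]),r(tp[b[1]-70:b[1]+20,b[0]-60:b[0]+60])])]))
print(T.round(4)); s=get_state(); print(s["time_s"],s["contact_force"],s["ft_torque"],s["width"])
```

```text
[297 266] [268 251]
[[-0.0034 -0.0342 -0.9994  0.5485]
 [ 0.0013 -0.9994  0.0341 -0.1426]
 [-1.     -0.0012  0.0034  0.1095]
 [ 0.      0.      0.      1.    ]]
4.3 [-0.34508758 -0.1082443  -1.35118923] [-0.0150454  -0.01298536 -0.00790851] 0.011306140317243616
```

View pics/c3.png

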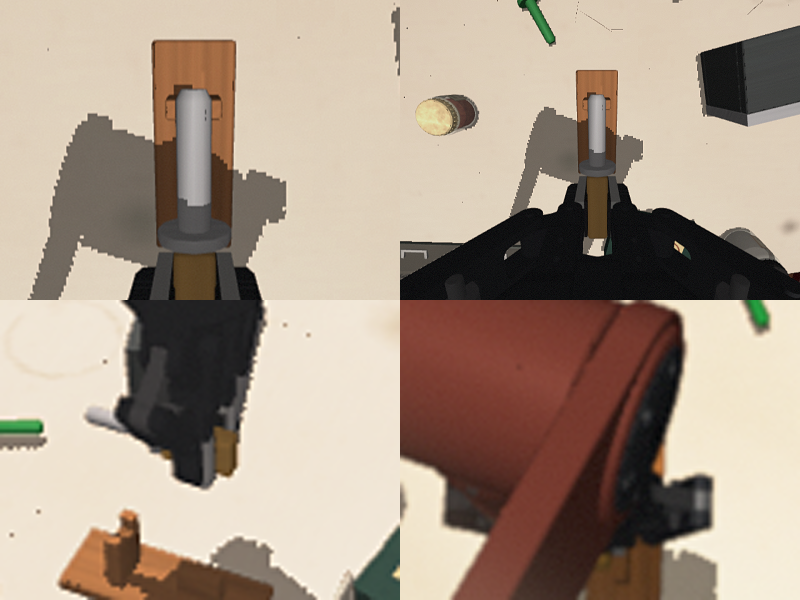

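Run:
```python
from h import *
T=np.load("w3T.npy");W=cam("wrist",T);S=cam("side")
im=np.load("w3.npy"); 
p=T[:3,3]+T[:3,:3]@[-.0175,0,-.064]; print("pred",p,proj(W,p),proj(S,p))
for h in(-.0145,-.0205): print(h,proj(W,T[:3,3]+T[:3,:3]@[h,0,-.064]),proj(S,T[:3,3]+T[:3,:3]@[h,0,-.064]))
q,e=tri(ray(W,314.4,156),ray(S,264.5,249.5));print("tri",q,e,np.linalg.inv(T)@np.r_[q,1])
# shank centreline in wrist: grey low-saturation pixels per row
H=cv2.cvtColor(im,cv2.COLOR_RGB2HSV)
for v in range(148,268,6):
    x=np.nonzero((H[v,290:345,1]<40))[0]+290; print(v,(x.min(),x.max()) if len(x) else None,end=" ")
h=get_calibration("wrist")["T_tool_cam"];print(np.array(h).round(4))
```

```text
pred [ 0.61251919 -0.14479902  0.12676563] [313.98016815 151.7207676 ] [263.94183166 249.40827055]
-0.0145 [314.01064272 151.23522971] [264.07591446 250.64485323]
-0.0205 [313.94821334 152.22988927] [263.8071061 248.16576  ]
tri [ 0.61125309 -0.14480666  0.12700691] 0.00032025877221668645 [-1.77370355e-02  5.05954669e-05 -6.27340772e-02  1.00000000e+00]
148 None 154 (np.int64(303), np.int64(325)) 160 (np.int64(301), np.int64(328)) 166 (np.int64(301), np.int64(328)) 172 (np.int64(301), np.int64(328)) 178 (np.int64(301), np.int64(328)) 184 (np.int64(301), np.int64(328)) 190 (np.int64(301), np.int64(328)) 196 (np.int64(301), np.int64(328)) 202 (np.int64(301), np.int64(328)) 208 (np.int64(301), np.int64(328)) 214 (np.int64(301), np.int64(328)) 220 (np.int64(301), np.int64(328)) 226 (np.int64(302), np.int64(328)) 232 (np.int64(302), np.int64(328)) 238 (np.int64(302), np.int64(328)) 244 (np.int64(302), np.int64(328)) 250 (np.int64(302), np.int64(328)) 256 (np.int64(298), np.int64(334)) 262 (np.int64(290), np.int64(343)) [[-5.000e-04 -2.813e-01  9.596e-01 -1.420e-01]
 [ 1.000e+00 -3.000e-04  4.000e-04  4.000e-04]
 [ 2.000e-04  9.596e-01  2.813e-01 -7.080e-02]
 [ 0.000e+00  0.000e+00  0.000e+00  1.000e+00]]
```

The pin is held straight and level, with its tip at tool (-17.8, 0, -63.2) mm. Next I'll move to a point in front of the cover, at the right-hand end of the slot.

Call:
drive_tool([
  {"slide":[-20,220,31],"angular":[-0.241,0,0],"gripper":-1},
  {"slide":[-20,220,31],"angular":[-0.241,0,0],"gripper":-1},
  {"slide":[-20,220,31],"angular":[-0.241,0,0],"gripper":-1},
  {"slide":[-20,220,31],"angular":[-0.241,0,0],"gripper":-1},
  {"slide":[-20,220,31],"angular":[-0.241,0,0],"gripper":-1},
  {"slide":[-20,220,31],"angular":[-0.241,0,0],"gripper":-1},
  {"slide":[-20,220,31],"angular":[-0.241,0,0],"gripper":-1},
  {"slide":[-20,220,31],"angular":[-0.241,0,0],"gripper":-1},
  {"slide":[-20,220,31],"angular":[-0.241,0,0],"gripper":-1},
])

```text
time_s: 5.2
ee_pos: [0.5115, -0.3603, 0.1304]
orientation: [-0.073, -0.703, -0.074, 0.704]
contact_force: [0.1, 0.3, -1.0]
width: 0.0114
```

```bash
cat >> h.py <<'E'
O=np.array([.5925,-.327,0]); a=.207; Hx=np.array([np.cos(a),np.sin(a),0]); Hy=np.array([-np.sin(a),np.cos(a),0])
def tip(T=None):
    T=Tw() if T is None else T; p=T[:3,3]+T[:3,:3]@[-.0178,0,-.0632]-O; return np.array([p@Hx,p@Hy,p[2]])*1e3
def rep(n=""):
    s=get_state(); T=Tw(); f=s["contact_force"]; z=-T[:3,2]
    print(n,s["time_s"],"tip mm",tip(T).round(2),"yaw",np.arctan2(z[1],z[0]).round(4),"pitch",z[2].round(4),"F hx,hy,z",np.round([f@Hx,f@Hy,f[2]],2),"w",s["width"])
E
python3 - <<'E'
from h import *
rep()
im=snapshot("wrist");np.save("w4.npy",im);rep()
E
```

```text
5.2 tip mm [-22.84 -15.84 148.18] yaw 0.2085 pitch -0.0009 F hx,hy,z [ 0.18  0.26 -1.01] w 0.011361077181736427
 5.25 tip mm [-22.7 -16.  148.5] yaw 0.2086 pitch -0.0006 F hx,hy,z [0.71 1.03 0.04] w 0.011161446510145017
```

Call:
drive_tool([
  {"slide":[40,0,0],"angular":[0,0,0],"gripper":-1},
  {"slide":[80,0,0],"angular":[0,0,0],"gripper":-1},
  {"slide":[103,0,0],"angular":[0,0,0],"gripper":-1},
  {"slide":[103,0,0],"angular":[0,0,0],"gripper":-1},
  {"slide":[103,0,0],"angular":[0,0,0],"gripper":-1},
  {"slide":[103,0,0],"angular":[0,0,0],"gripper":-1},
])

```text
time_s: 5.85
ee_pos: [0.5134, -0.363, 0.0307]
orientation: [0.074, 0.704, 0.072, -0.702]
contact_force: [0.7, -0.9, -0.7]
width: 0.011
```

Run:
```python
from h import *
for i in range(3):
    T=Tw();rep(); im=snapshot("wrist")
S=snapshot("side");W=cam("wrist",T)
C=cam("side");p=proj(C,T[:3,3]+T[:3,:3]@[-.0178,0,-.0632]).astype(int);print(p)
r=lambda a:cv2.resize(a,(400,400),interpolation=cv2.INTER_CUBIC)
save("c5.png",np.hstack([r(im[90:290,220:420]),r(S[p[1]-50:p[1]+50,p[0]-50:p[0]+50])]))
for n,y in(("front top L",.062),("front top R",-.062),("slotL",.025),("slotR",-.025)):
    z=.072 if "front" in n else .045
    print(n,proj(W,O+Hy*y+[0,0,z]))
```

```text
5.85 tip mm [-21.71 -18.91  48.64] yaw 0.2074 pitch 0.0026 F hx,hy,z [ 0.5  -1.   -0.67] w 0.010955851138554875
 5.9 tip mm [-21.65 -19.16  48.96] yaw 0.2073 pitch 0.0029 F hx,hy,z [ 0.1  -0.49 -0.19] w 0.010940553487958924
 5.95 tip mm [-21.83 -19.15  48.87] yaw 0.2071 pitch 0.0027 F hx,hy,z [ 0.25  0.05 -0.99] w 0.011065630070501141
[324 217]
front top L [-4.53893127e-02  7.25925919e+01]
front top R [479.85532976  72.8575764 ]
slotL [180.84769104  85.57476663]
slotR [332.12105043  85.63669412]
```

View pics/c5.png

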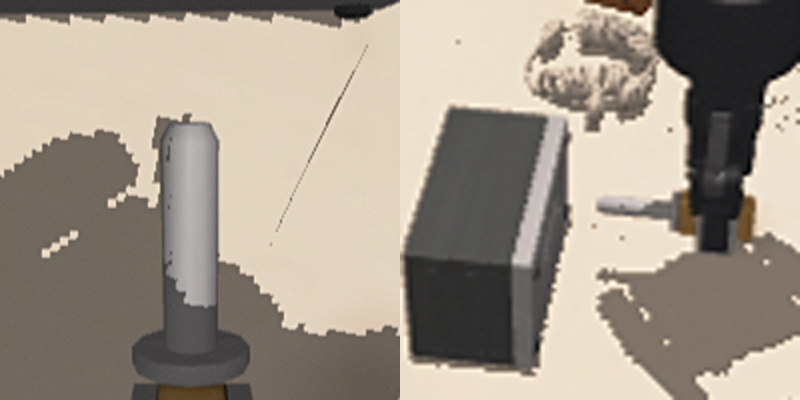

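The tip sits about 22 mm in front of the cover and is level. I'll cross-check its height by triangulation.

Run:
```python
from h import *
T=Tw();W=cam("wrist",T);S=cam("side")
q,e=tri(ray(W,315.5,152.8),ray(S,324,218.0));p=q-O;print(q,e,p@Hx,p@Hy,np.linalg.inv(T)@np.r_[q,1])
print(proj(S,T[:3,3]+T[:3,:3]@[-.0178,0,-.0632]))
w=O+Hx*0+[0,0,.0]
# cover lower-left/lower-right corners & top corners predicted in side view, for comparison with crop
for n,y,z in(("tL",62,72),("bL",62,0),("tR",-62,72)):
    u=proj(S,O+Hy*y/1e3+[0,0,z/1e3]); print(n,u,((u-[274,167])*4+[400,0]))
```

```text
[ 0.57508941 -0.35012277  0.04721406] 0.00039993426316273375 -0.021791214464319787 -0.01905083033257528 [-1.68208118e-02  2.98225452e-04 -6.36966980e-02  1.00000000e+00]
[324.30836574 217.75730213]
tL [307.44885158 233.47588156] [533.79540631 265.90352626]
bL [307.96887533 259.14494462] [535.87550133 368.57977849]
tR [317.08955613 195.65123561] [572.35822453 114.60494242]
```

Call:
drive_tool([
  {"slide":[3.3,-3,0],"angular":[0,0,0],"gripper":-1},
  {"slide":[3.3,-3,-6],"angular":[0,0,0],"gripper":-1},
  {"slide":[3.3,-3,-12],"angular":[0,0,0],"gripper":-1},
  {"slide":[3.3,-3,-16],"angular":[0,0,0],"gripper":-1},
  {"slide":[3.3,-3,-16],"angular":[0,0,0],"gripper":-1},
  {"slide":[3.3,-3,-16],"angular":[0,0,0],"gripper":-1},
])

```text
time_s: 6.65
ee_pos: [0.5268, -0.3558, 0.0249]
orientation: [-0.073, -0.703, -0.073, 0.703]
contact_force: [-0.0, -0.5, -1.4]
width: 0.0111
```

```bash
python3 -c "
from h import *
rep();snapshot('wrist');rep()"
```

```text
6.65 tip mm [ -6.98 -14.64  42.73] yaw 0.2072 pitch -0.0001 F hx,hy,z [-0.12 -0.49 -1.36] w 0.011138319783051886
 6.7 tip mm [ -7.17 -14.62  42.71] yaw 0.207 pitch -0.0002 F hx,hy,z [-0.09  0.03 -1.13] w 0.01077819281463724
```

Call:
drive_tool([
  {"slide":[-1.6,0,0],"angular":[0,0,0],"gripper":-1},
  {"slide":[-1.6,0,-1],"angular":[0,0,0],"gripper":-1},
  {"slide":[-1.6,0,-2],"angular":[0,0,0],"gripper":-1},
  {"slide":[-1.6,0,-3],"angular":[0,0,0],"gripper":-1},
  {"slide":[-1.6,0,-4],"angular":[0,0,0],"gripper":-1},
  {"slide":[-1.6,0,-5],"angular":[0,0,0],"gripper":-1},
  {"slide":[-1.6,0,-6],"angular":[0,0,0],"gripper":-1},
  {"slide":[-1.6,0,-7],"angular":[0,0,0],"gripper":-1},
  {"slide":[-1.6,0,-8],"angular":[0,0,0],"gripper":-1},
  {"slide":[-1.6,0,-8],"angular":[0,0,0],"gripper":-1},
])

```text
time_s: 7.7
ee_pos: [0.5346, -0.3541, 0.0266]
orientation: [0.073, 0.703, 0.073, -0.703]
contact_force: [-0.0, -0.5, -1.9]
width: 0.0109
```

```bash
python3 -c "
from h import *
rep();snapshot('wrist');rep()"
```

```text
7.7 tip mm [  0.99 -14.65  44.43] yaw 0.207 pitch 0.0001 F hx,hy,z [-0.1  -0.46 -1.85] w 0.010853844104590761
 7.75 tip mm [  0.87 -14.65  44.4 ] yaw 0.2069 pitch -0.0 F hx,hy,z [-0.11 -0.47 -0.96] w 0.010988622233153781
```

Call:
drive_tool([
  {"slide":[-0.3,0,-1],"angular":[0,0,0],"gripper":-1},
  {"slide":[-0.3,0,-2],"angular":[0,0,0],"gripper":-1},
  {"slide":[-0.3,0,-3],"angular":[0,0,0],"gripper":-1},
  {"slide":[-0.3,0,-3],"angular":[0,0,0],"gripper":-1},
])

```text
time_s: 8.15
ee_pos: [0.5376, -0.3536, 0.027]
orientation: [0.073, 0.703, 0.073, -0.703]
contact_force: [-0.7, -0.2, -1.0]
width: 0.0112
```

```bash
python3 -c "
from h import *
rep();snapshot('wrist');rep()"
```

```text
8.15 tip mm [  3.97 -14.71  44.77] yaw 0.2069 pitch 0.0001 F hx,hy,z [-0.68 -0.08 -0.98] w 0.011225862359773152
 8.2 tip mm [  3.9  -14.68  44.73] yaw 0.2069 pitch 0.0001 F hx,hy,z [-0.78 -0.11 -1.17] w 0.011222698668600204
```

Call:
drive_tool([
  {"slide":[0,0,-1],"angular":[0,0,0],"gripper":-1},
  {"slide":[0,0,-2],"angular":[0,0,0],"gripper":-1},
  {"slide":[0,0,-3],"angular":[0,0,0],"gripper":-1},
  {"slide":[0,0,-4],"angular":[0,0,0],"gripper":-1},
  {"slide":[0,0,-4],"angular":[0,0,0],"gripper":-1},
])

```text
time_s: 8.7
ee_pos: [0.5415, -0.3527, 0.0269]
orientation: [0.073, 0.703, 0.073, -0.703]
contact_force: [-0.1, 0.8, -0.5]
width: 0.0109
```

```bash
python3 -c "
from h import *
rep();snapshot('wrist');rep()"
```

```text
8.7 tip mm [  7.98 -14.69  44.74] yaw 0.2069 pitch 0.0001 F hx,hy,z [ 0.07  0.78 -0.53] w 0.010871671437035301
 8.75 tip mm [  7.91 -14.64  44.72] yaw 0.2069 pitch 0.0 F hx,hy,z [-0.22 -0.21 -1.23] w 0.010920890549079323
```

The tip is inside the slot with no contact. I'll shift slightly outward and approach the plate.

Call:
drive_tool([
  {"slide":[0,1,-1],"angular":[0,0,0],"gripper":-1},
  {"slide":[0,2,-2],"angular":[0,0,0],"gripper":-1},
  {"slide":[0,2,-3],"angular":[0,0,0],"gripper":-1},
  {"slide":[0,2,-4],"angular":[0,0,0],"gripper":-1},
  {"slide":[0,2,-5],"angular":[0,0,0],"gripper":-1},
  {"slide":[0,2,-5.5],"angular":[0,0,0],"gripper":-1},
  {"slide":[0,2,-6],"angular":[0,0,0],"gripper":-1},
  {"slide":[0,2,-6],"angular":[0,0,0],"gripper":-1},
])

```text
time_s: 9.55
ee_pos: [0.5476, -0.3534, 0.0269]
orientation: [-0.073, -0.703, -0.073, 0.703]
contact_force: [-0.2, 0.3, -1.5]
width: 0.0116
```

```bash
python3 -c "
from h import *
rep();snapshot('wrist');rep()"
```

```text
9.55 tip mm [ 13.85 -16.66  44.7 ] yaw 0.2069 pitch -0.0 F hx,hy,z [-0.11  0.33 -1.47] w 0.011577126906273015
 9.6 tip mm [ 13.83 -16.64  44.68] yaw 0.2068 pitch -0.0 F hx,hy,z [ 0.88 -0.17 -0.38] w 0.011448304631999117
```

Call:
drive_tool([
  {"slide":[0,0,-0.5],"angular":[0,0,0],"gripper":-1},
  {"slide":[0,0,-1],"angular":[0,0,0],"gripper":-1},
  {"slide":[0,0,-1.5],"angular":[0,0,0],"gripper":-1},
  {"slide":[0,0,-1.5],"angular":[0,0,0],"gripper":-1},
])

```text
time_s: 10.0
ee_pos: [0.5491, -0.3531, 0.0269]
orientation: [0.073, 0.703, 0.073, -0.703]
contact_force: [0.1, 0.5, -1.4]
width: 0.0109
```

```bash
python3 -c "
from h import *
rep();snapshot('wrist');rep()"
```

```text
10.0 tip mm [ 15.4  -16.67  44.71] yaw 0.2069 pitch 0.0001 F hx,hy,z [ 0.24  0.51 -1.44] w 0.010851632161910598
 10.05 tip mm [ 15.37 -16.68  44.73] yaw 0.2069 pitch 0.0 F hx,hy,z [-0.33 -0.19 -0.67] w 0.01131615267725974
```

Call:
drive_tool([
  {"slide":[0,0,-0.5],"angular":[0,0,0],"gripper":-1},
  {"slide":[0,0,-1],"angular":[0,0,0],"gripper":-1},
  {"slide":[0,0,-1],"angular":[0,0,0],"gripper":-1},
])

```text
time_s: 10.35
ee_pos: [0.5499, -0.353, 0.0269]
orientation: [-0.073, -0.703, -0.073, 0.703]
contact_force: [-0.5, -0.9, -0.8]
width: 0.0111
```

```bash
python3 -c "
from h import *
rep();snapshot('wrist');rep()"
```

```text
10.35 tip mm [ 16.19 -16.66  44.64] yaw 0.2069 pitch -0.0004 F hx,hy,z [-0.72 -0.79 -0.78] w 0.011093399921790101
 10.4 tip mm [ 16.19 -16.66  44.66] yaw 0.2068 pitch -0.0003 F hx,hy,z [-0.94  0.19 -1.31] w 0.011124182251299321
```

Call:
drive_tool([
  {"slide":[0,0,-0.5],"angular":[0,0,0],"gripper":-1},
  {"slide":[0,0,-0.5],"angular":[0,0,0],"gripper":-1},
])

```text
time_s: 10.6
ee_pos: [0.5499, -0.3529, 0.0268]
orientation: [-0.073, -0.703, -0.073, 0.704]
contact_force: [-2.7, -0.8, -0.0]
width: 0.0113
```

```bash
python3 -c "
from h import *
rep();snapshot('wrist');rep()"
```

```text
10.6 tip mm [ 16.22 -16.65  44.57] yaw 0.2069 pitch -0.0012 F hx,hy,z [-2.77 -0.21 -0.04] w 0.011274422862174388
 10.65 tip mm [ 16.25 -16.63  44.56] yaw 0.2068 pitch -0.0011 F hx,hy,z [-2.67  0.18  0.95] w 0.011227049872573397
```

Contact with the plate is at x = 16.2 mm and about 2.7 N. I'll add a little press and slide to the left.

Call:
drive_tool([
  {"slide":[0,0,-0.4],"angular":[0,0,0],"gripper":-1},
  {"slide":[0,-0.5,-0.4],"angular":[0,0,0],"gripper":-1},
  {"slide":[0,-1,-0.4],"angular":[0,0,0],"gripper":-1},
  {"slide":[0,-1.5,-0.4],"angular":[0,0,0],"gripper":-1},
  {"slide":[0,-2,-0.4],"angular":[0,0,0],"gripper":-1},
  {"slide":[0,-2.5,-0.4],"angular":[0,0,0],"gripper":-1},
  {"slide":[0,-3,-0.4],"angular":[0,0,0],"gripper":-1},
])

```text
time_s: 11.35
ee_pos: [0.5497, -0.3513, 0.0269]
orientation: [-0.074, -0.703, -0.072, 0.704]
contact_force: [-3.9, -3.0, -1.4]
width: 0.0112
```

```bash
python3 -c "
from h import *
rep()"
```

```text
11.35 tip mm [ 16.3  -15.02  44.6 ] yaw 0.2062 pitch -0.0011 F hx,hy,z [-4.48 -2.12 -1.4 ] w 0.011216839745087488
```

Call:
drive_tool([
  {"slide":[0,-0.5,0],"angular":[0,0,0],"gripper":-1},
  {"slide":[0,-1,0],"angular":[0,0,0],"gripper":-1},
  {"slide":[0,-1.5,0],"angular":[0,0,0],"gripper":-1},
  {"slide":[0,-2,0],"angular":[0,0,0],"gripper":-1},
  {"slide":[0,-2.5,0],"angular":[0,0,0],"gripper":-1},
  {"slide":[0,-3,0],"angular":[0,0,0],"gripper":-1},
  {"slide":[0,-3,0],"angular":[0,0,0],"gripper":-1},
])

```text
time_s: 12.05
ee_pos: [0.549, -0.3483, 0.0268]
orientation: [-0.073, -0.703, -0.072, 0.704]
contact_force: [-4.6, -4.1, 0.0]
width: 0.0111
```

```bash
python3 -c "
from h import *
rep()"
```

```text
12.05 tip mm [ 16.25 -11.87  44.56] yaw 0.2062 pitch -0.0012 F hx,hy,z [-5.35 -3.04  0.03] w 0.011063592039453047
```

Call:
drive_tool([
  {"slide":[0,-0.5,0.1],"angular":[0,0,0],"gripper":-1},
  {"slide":[0,-1,0.1],"angular":[0,0,0],"gripper":-1},
  {"slide":[0,-1.5,0.1],"angular":[0,0,0],"gripper":-1},
  {"slide":[0,-2,0.1],"angular":[0,0,0],"gripper":-1},
  {"slide":[0,-2.5,0.1],"angular":[0,0,0],"gripper":-1},
  {"slide":[0,-3,0.1],"angular":[0,0,0],"gripper":-1},
  {"slide":[0,-3,0.1],"angular":[0,0,0],"gripper":-1},
])

```text
time_s: 12.75
ee_pos: [0.5482, -0.3452, 0.0268]
orientation: [-0.073, -0.703, -0.072, 0.704]
contact_force: [-3.9, -2.9, -1.0]
width: 0.0111
```

```bash
python3 -c "
from h import *
rep()"
```

```text
12.75 tip mm [16.17 -8.74 44.48] yaw 0.2062 pitch -0.0013 F hx,hy,z [-4.42 -2.08 -1.03] w 0.011079915710776706
```

Call:
drive_tool([
  {"slide":[0,-0.5,0],"angular":[0,0,0],"gripper":-1},
  {"slide":[0,-1,0],"angular":[0,0,0],"gripper":-1},
  {"slide":[0,-1.5,0],"angular":[0,0,0],"gripper":-1},
  {"slide":[0,-2,0],"angular":[0,0,0],"gripper":-1},
  {"slide":[0,-2.5,0],"angular":[0,0,0],"gripper":-1},
  {"slide":[0,-3,0],"angular":[0,0,0],"gripper":-1},
  {"slide":[0,-3,0],"angular":[0,0,0],"gripper":-1},
])

```text
time_s: 13.45
ee_pos: [0.5477, -0.3423, 0.0268]
orientation: [-0.073, -0.703, -0.072, 0.704]
contact_force: [-4.4, -3.4, -1.3]
width: 0.0113
```

```bash
python3 -c "
from h import *
rep()"
```

```text
13.45 tip mm [16.21 -5.81 44.53] yaw 0.2062 pitch -0.0012 F hx,hy,z [-5.02 -2.4  -1.34] w 0.011339227898553536
```

Call:
drive_tool([
  {"slide":[0,-0.5,0],"angular":[0,0,0],"gripper":-1},
  {"slide":[0,-1,0],"angular":[0,0,0],"gripper":-1},
  {"slide":[0,-1.5,0],"angular":[0,0,0],"gripper":-1},
  {"slide":[0,-2,0],"angular":[0,0,0],"gripper":-1},
  {"slide":[0,-2.5,0],"angular":[0,0,0],"gripper":-1},
  {"slide":[0,-3,0],"angular":[0,0,0],"gripper":-1},
  {"slide":[0,-3,0],"angular":[0,0,0],"gripper":-1},
])

```text
time_s: 14.15
ee_pos: [0.547, -0.3395, 0.0268]
orientation: [-0.073, -0.703, -0.072, 0.704]
contact_force: [-3.6, -4.1, -0.4]
width: 0.0109
```

```bash
python3 -c "
from h import *
rep()"
```

```text
14.15 tip mm [16.16 -2.86 44.53] yaw 0.2062 pitch -0.0012 F hx,hy,z [-4.42 -3.27 -0.39] w 0.01089188343613955
```

Call:
drive_tool([
  {"slide":[0,-0.5,0],"angular":[0,0,0],"gripper":-1},
  {"slide":[0,-1,0],"angular":[0,0,0],"gripper":-1},
  {"slide":[0,-1.5,0],"angular":[0,0,0],"gripper":-1},
  {"slide":[0,-2,0],"angular":[0,0,0],"gripper":-1},
  {"slide":[0,-2.5,0],"angular":[0,0,0],"gripper":-1},
  {"slide":[0,-3,0],"angular":[0,0,0],"gripper":-1},
  {"slide":[0,-3,0],"angular":[0,0,0],"gripper":-1},
])

```text
time_s: 14.85
ee_pos: [0.5464, -0.3365, 0.0268]
orientation: [-0.073, -0.703, -0.072, 0.704]
contact_force: [-3.2, -4.7, -0.2]
width: 0.0111
```

```bash
python3 -c "
from h import *
rep()"
```

```text
14.85 tip mm [16.15  0.18 44.52] yaw 0.2062 pitch -0.0013 F hx,hy,z [-4.05 -3.96 -0.18] w 0.011121877218211746
```

Call:
drive_tool([
  {"slide":[0,-0.5,0],"angular":[0,0,0],"gripper":-1},
  {"slide":[0,-1,0],"angular":[0,0,0],"gripper":-1},
  {"slide":[0,-1.5,0],"angular":[0,0,0],"gripper":-1},
  {"slide":[0,-2,0],"angular":[0,0,0],"gripper":-1},
  {"slide":[0,-2.5,0],"angular":[0,0,0],"gripper":-1},
  {"slide":[0,-3,0],"angular":[0,0,0],"gripper":-1},
  {"slide":[0,-3,0],"angular":[0,0,0],"gripper":-1},
])

```text
time_s: 15.55
ee_pos: [0.5458, -0.3333, 0.0268]
orientation: [-0.073, -0.703, -0.072, 0.704]
contact_force: [-4.5, -2.6, -0.6]
width: 0.0109
```

```bash
python3 -c "
from h import *
rep()"
```

```text
15.55 tip mm [16.22  3.38 44.48] yaw 0.2062 pitch -0.0012 F hx,hy,z [-4.97 -1.62 -0.63] w 0.010927999579394701
```

Call:
drive_tool([
  {"slide":[0,-0.5,0],"angular":[0,0,0],"gripper":-1},
  {"slide":[0,-1,0],"angular":[0,0,0],"gripper":-1},
  {"slide":[0,-1.5,0],"angular":[0,0,0],"gripper":-1},
  {"slide":[0,-2,0],"angular":[0,0,0],"gripper":-1},
  {"slide":[0,-2.5,0],"angular":[0,0,0],"gripper":-1},
  {"slide":[0,-3,0],"angular":[0,0,0],"gripper":-1},
  {"slide":[0,-3,0],"angular":[0,0,0],"gripper":-1},
])

```text
time_s: 16.25
ee_pos: [0.5465, -0.3288, 0.027]
orientation: [0.073, 0.704, 0.073, -0.703]
contact_force: [-0.2, 0.8, -0.2]
width: 0.0113
```

```bash
python3 -c "
from h import *
rep()"
```

```text
16.25 tip mm [17.81  7.73 44.9 ] yaw 0.2072 pitch 0.001 F hx,hy,z [-0.07  0.79 -0.24] w 0.011328768366187094
```

The tip dropped in: x jumped to 17.8 mm and the force fell to zero at y of about 7.7 mm. I'll push gently to see whether it is centred.

Call:
drive_tool([
  {"slide":[0,0,-0.5],"angular":[0,0,0],"gripper":-1},
  {"slide":[0,0,-1],"angular":[0,0,0],"gripper":-1},
  {"slide":[0,0,-1.5],"angular":[0,0,0],"gripper":-1},
  {"slide":[0,0,-1.5],"angular":[0,0,0],"gripper":-1},
])

```text
time_s: 16.65
ee_pos: [0.5475, -0.329, 0.027]
orientation: [0.073, 0.703, 0.073, -0.703]
contact_force: [1.1, 0.2, -1.5]
width: 0.0113
```

```bash
python3 -c "
from h import *
rep();snapshot('wrist');rep()"
```

```text
16.65 tip mm [18.78  7.32 44.77] yaw 0.2069 pitch 0.0002 F hx,hy,z [ 1.16 -0.03 -1.45] w 0.011321679724902521
 16.7 tip mm [18.68  7.32 44.72] yaw 0.2068 pitch 0.0001 F hx,hy,z [ 0.8  -0.22 -1.36] w 0.011224349768045509
```

Call:
drive_tool([
  {"slide":[0,0,-0.5],"angular":[0,0,0],"gripper":-1},
  {"slide":[0,0,-1],"angular":[0,0,0],"gripper":-1},
  {"slide":[0,0,-1.5],"angular":[0,0,0],"gripper":-1},
  {"slide":[0,0,-2],"angular":[0,0,0],"gripper":-1},
  {"slide":[0,0,-2],"angular":[0,0,0],"gripper":-1},
])

```text
time_s: 17.2
ee_pos: [0.5494, -0.3285, 0.0269]
orientation: [0.073, 0.703, 0.073, -0.703]
contact_force: [-0.4, 0.7, -1.4]
width: 0.0111
```

```bash
python3 -c "
from h import *
rep();snapshot('wrist');rep()"
```

```text
17.2 tip mm [20.67  7.36 44.72] yaw 0.2068 pitch 0.0 F hx,hy,z [-0.25  0.79 -1.42] w 0.011148156980412893
 17.25 tip mm [20.64  7.35 44.72] yaw 0.2068 pitch 0.0 F hx,hy,z [-0.58 -0.39 -0.13] w 0.011187856403386874
```

Call:
drive_tool([
  {"slide":[0,0,-1],"angular":[0,0,0],"gripper":-1},
  {"slide":[0,0,-2],"angular":[0,0,0],"gripper":-1},
  {"slide":[0,0,-3],"angular":[0,0,0],"gripper":-1},
  {"slide":[0,0,-4],"angular":[0,0,0],"gripper":-1},
  {"slide":[0,0,-4],"angular":[0,0,0],"gripper":-1},
])

```text
time_s: 17.75
ee_pos: [0.5534, -0.3277, 0.0269]
orientation: [0.073, 0.703, 0.073, -0.703]
contact_force: [-0.5, 0.7, 0.0]
width: 0.0111
```

```bash
python3 -c "
from h import *
rep();snapshot('wrist');rep()"
```

```text
17.75 tip mm [24.83  7.34 44.76] yaw 0.2069 pitch 0.0002 F hx,hy,z [-0.3   0.82  0.01] w 0.011078465568883655
 17.8 tip mm [24.83  7.36 44.77] yaw 0.2068 pitch 0.0003 F hx,hy,z [-1.15  0.67  0.02] w 0.011114950717839587
```

Call:
drive_tool([
  {"slide":[0,0,-1],"angular":[0,0,0],"gripper":-1},
  {"slide":[0,0,-2],"angular":[0,0,0],"gripper":-1},
  {"slide":[0,0,-3],"angular":[0,0,0],"gripper":-1},
  {"slide":[0,0,-4],"angular":[0,0,0],"gripper":-1},
  {"slide":[0,0,-5],"angular":[0,0,0],"gripper":-1},
  {"slide":[0,0,-6],"angular":[0,0,0],"gripper":-1},
  {"slide":[0,0,-6],"angular":[0,0,0],"gripper":-1},
])

```text
time_s: 18.5
ee_pos: [0.5593, -0.3265, 0.0269]
orientation: [0.073, 0.703, 0.073, -0.703]
contact_force: [-1.3, 1.1, 0.7]
width: 0.0109
```

```bash
python3 -c "
from h import *
rep();snapshot('wrist');rep()"
```

```text
18.5 tip mm [30.81  7.34 44.73] yaw 0.2069 pitch 0.0002 F hx,hy,z [-1.04  1.29  0.71] w 0.010861853903669654
 18.55 tip mm [30.79  7.35 44.72] yaw 0.2069 pitch 0.0003 F hx,hy,z [-1.11  1.04  0.67] w 0.011323872829604764
```

Call:
drive_tool([
  {"slide":[0,0,-1],"angular":[0,0,0],"gripper":-1},
  {"slide":[0,0,-2],"angular":[0,0,0],"gripper":-1},
  {"slide":[0,0,-3],"angular":[0,0,0],"gripper":-1},
  {"slide":[0,0,-4],"angular":[0,0,0],"gripper":-1},
  {"slide":[0,0,-5],"angular":[0,0,0],"gripper":-1},
  {"slide":[0,0,-6],"angular":[0,0,0],"gripper":-1},
  {"slide":[0,0,-7],"angular":[0,0,0],"gripper":-1},
  {"slide":[0,0,-7],"angular":[0,0,0],"gripper":-1},
])

```text
time_s: 19.35
ee_pos: [0.5661, -0.325, 0.0269]
orientation: [0.073, 0.703, 0.073, -0.703]
contact_force: [-2.8, 1.4, 0.9]
width: 0.0109
```

```bash
python3 -c "
from h import *
rep();snapshot('wrist');rep()"
```

```text
19.35 tip mm [37.8   7.39 44.69] yaw 0.2069 pitch 0.0002 F hx,hy,z [-2.43  1.93  0.92] w 0.01092101697795221
 19.4 tip mm [37.81  7.39 44.69] yaw 0.2068 pitch 0.0003 F hx,hy,z [-0.76  0.73  1.81] w 0.011228338335895746
```

Call:
drive_tool([
  {"slide":[0,0,-0.5],"angular":[0,0,0],"gripper":-1},
  {"slide":[0,0,-1],"angular":[0,0,0],"gripper":-1},
  {"slide":[0,0,-1.5],"angular":[0,0,0],"gripper":-1},
  {"slide":[0,0,-2],"angular":[0,0,0],"gripper":-1},
  {"slide":[0,0,-2],"angular":[0,0,0],"gripper":-1},
])

```text
time_s: 19.9
ee_pos: [0.5679, -0.3246, 0.0269]
orientation: [-0.073, -0.703, -0.073, 0.703]
contact_force: [-2.4, 0.5, 1.3]
width: 0.0106
```

```bash
python3 -c "
from h import *
rep();snapshot('wrist');rep()"
```

```text
19.9 tip mm [39.64  7.4  44.67] yaw 0.2069 pitch -0.0001 F hx,hy,z [-2.22  0.97  1.34] w 0.010636874547695808
 19.95 tip mm [39.64  7.36 44.7 ] yaw 0.2068 pitch 0.0 F hx,hy,z [-2.65  2.26  1.44] w 0.011019851406693666
```

Call:
drive_tool([
  {"slide":[0,0,-0.5],"angular":[0,0,0],"gripper":-1},
  {"slide":[0,0,-1],"angular":[0,0,0],"gripper":-1},
  {"slide":[0,0,-1],"angular":[0,0,0],"gripper":-1},
])

```text
time_s: 20.25
ee_pos: [0.5682, -0.3246, 0.0269]
orientation: [-0.073, -0.703, -0.073, 0.704]
contact_force: [-5.5, 1.4, 2.8]
width: 0.0109
```

```bash
python3 -c "
from h import *
rep();im=snapshot('wrist');rep();save('c6.png',cv2.resize(im[60:360,120:520],(800,600)))"
```

```text
20.25 tip mm [39.95  7.37 44.61] yaw 0.207 pitch -0.0015 F hx,hy,z [-5.07  2.52  2.83] w 0.010920886872367606
 20.3 tip mm [39.96  7.4  44.58] yaw 0.207 pitch -0.0015 F hx,hy,z [-4.4   1.6   2.73] w 0.011210750935980434
```

View pics/c6.png

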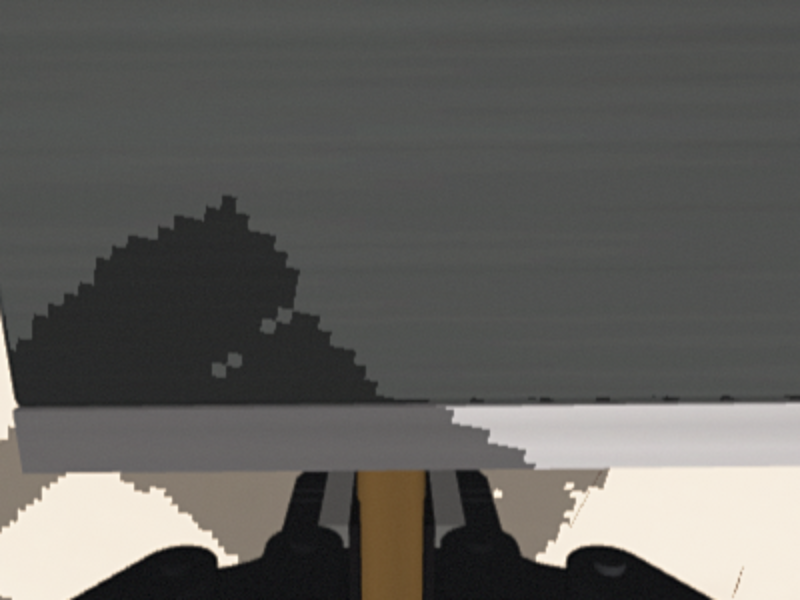

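The pin is home: the collar is seated at x of about 40 mm with 5 N, and the pin is square to the cover. I'll unload slightly, release, retreat upward and back, then check.

Call:
drive_tool([
  {"slide":[0,0,0.5],"angular":[0,0,0],"gripper":-1},
  {"slide":[0,0,0.5],"angular":[0,0,0],"gripper":-1},
  {"slide":[0,0,0.5],"angular":[0,0,0],"gripper":0.2},
  {"slide":[0,0,0.5],"angular":[0,0,0],"gripper":0.2},
  {"slide":[0,0,0.5],"angular":[0,0,0],"gripper":0.2},
  {"slide":[0,0,0.5],"angular":[0,0,0],"gripper":0.2},
  {"slide":[0,0,0.5],"angular":[0,0,0],"gripper":0.2},
  {"slide":[0,0,0.5],"angular":[0,0,0],"gripper":0.2},
])

```text
time_s: 21.1
ee_pos: [0.5685, -0.3246, 0.0269]
orientation: [0.073, 0.703, 0.073, -0.703]
contact_force: [0.0, -0.4, -0.8]
width: 0.0512
```

Call:
drive_tool([
  {"slide":[-15,0,0],"angular":[0,0,0],"gripper":0.2},
  {"slide":[-40,0,0],"angular":[0,0,0],"gripper":0.2},
  {"slide":[-80,0,20],"angular":[0,0,0],"gripper":0.2},
  {"slide":[-120,0,60],"angular":[0,0,0],"gripper":0.2},
  {"slide":[-140,0,100],"angular":[0,0,0],"gripper":0.2},
  {"slide":[-140,0,100],"angular":[0,0,0],"gripper":0.2},
  {"slide":[-140,0,100],"angular":[0,0,0],"gripper":0.2},
])

```text
time_s: 21.8
ee_pos: [0.4707, -0.3459, 0.1691]
orientation: [0.073, 0.704, 0.071, -0.702]
contact_force: [0.3, -0.2, 0.3]
width: 0.0512
```

Run:
```python
from h import *
T=Tw();im=snapshot('wrist');S=snapshot('side');s=get_state();print(s["time_s"],s["ee_pos"],s["contact_force"],s["width"])
save('c7.png',np.hstack([cv2.resize(im,(400,300)),cv2.resize(S[170:270,245:378],(400,300),interpolation=cv2.INTER_CUBIC)]))
W=cam("wrist",T);C=cam("side")
for x in(0,-4,-44):
    p=O+Hx*x/1e3+Hy*.0074+[0,0,.057]; print(x,proj(W,p)*.625,(proj(C,p)-[245,170])*3+[400,0])
```

```text
21.9 [ 0.47084661 -0.34468171  0.16664843] [ 0.13262815  0.70009131 -0.98859681] 0.05113092654920556
0 [195.33898572  28.59545671] [600.92573746 154.43677786]
-4 [195.35626108  32.91229709] [606.60566179 155.00842728]
-44 [195.52024884  73.89026487] [663.68079475 160.75268809]
```

View pics/c7.png

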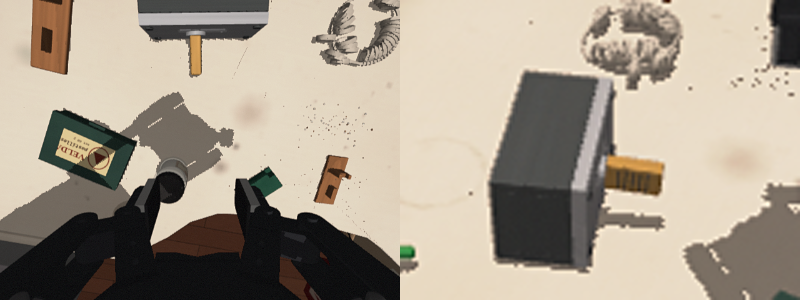

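The final views show the pin seated. The tab's rear end is at (195,75) against the predicted (195,74), and at 663 against 664 in the side view. The jars and wax are standing where they were.

```bash
python3 -c "
from h import *
print(sign_off())"
```

```text
the job is handed in; nothing more can be done
None
```

The pin is in the drawplate's hole with its collar against the cover. I let go of it, backed the arm clear and handed the job in; no verdict was reported.

- **How it went:** I took the pin from the larger cradle and put its tip through the slot. Then I slid it along the plate at about 3–5 N. It dropped in about 7.5 mm left of the slot's centre and went home, with the collar stopping against the cover at about 5 N. The whole job took about 22 s of the 72 s allowed.
- **Last checks:** The tip read 40.0 mm behind the cover at the stop, with the pin square to it. After release, both camera views showed the tab's end within about 1 pixel of where it should be. In the readings I took, the force never went above about 6 N. The jars and wax block looked undisturbed; I checked this only by eye, and the beads jar wasn't in the last views.
- **What disagreed:** Before insertion, the arm's height reading and the camera measurement of the tip differed by about 1.5 mm. I settled this by going in slowly and checking for contact.

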